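Clamp the lid of the paste pot

ROBOT

A 7-joint arm with a two-finger parallel gripper is mounted at the origin on the work surface. World frame = base frame: x ahead of the robot, y to its left, z up, the work surface at z = 0. Lengths are in m, angles in rad, forces in N, time in s.
With the tool pointing down it reaches from about 0.4 to 0.9 m from the base axis. Payload 5.5 kg.
Tool frame: the origin (TCP) lies on the centre line of the jaws, within the pads' length; the fingertips stand 19 mm ahead of it and the grasp point (between the pads) is the TCP; z points along the fingers, y is the direction in which the jaws open and shut (so a half turn about z gives the same grasp; the last joint's range is limited). The gripper opens to 92 mm and grips with 3 to 60 N. Pads are 19 mm wide; open, the fingers measure 130 mm over their backs; the gripper's body (75 mm by 190 mm) begins 47 mm behind the grasp point.
Start: joints at [1.407, 0.501, -0.427, 1.55, 0.221, 1.138, -0.21], TCP at [0.269, -0.592, 0.246] pointing down, gripper open.
Joint ranges: [-2.88, 2.88], [-0.31, 2.03], [-1.54, 1.56], [0.2, 2.42], [-1.41, 4.55], [0.19, 2.02], [-2.57, 2.57]. Speed limits (rad/s): [2.57, 2.57, 3.14, 3.14, 3.14, 3.14, 3.14].

INTERFACE

Orientations are given as a unit quaternion [w, x, y, z].
In Python, from station import get_state, camera, sign_off gives the robot as it stands.
- The arm moves only by the shell command python3 -m jog 'ROWS'. ROWS is a JSON object of lists of equal length, an entry for each row: "rotation": the turn, a rotation vector about the tool's x, y, z in degrees, a list of three; "slide": the shift along the tool's x, y, z in mm, a list of three; "jaw": the closure, from -1 (fully open) to 1 (shut), so that 0 is half open. In form: {"rotation": [[rx, ry, rz], ...], "slide": [[tx, ty, tz], ...], "jaw": [jaw, ...]}. A call has 1 to 12 rows; each row shifts and turns the pose as measured when the row begins, along the tool's axes as they then stand; what a row does not reach is not made up. A row lasts 1/12 s, in which the tool goes at most 41.7 mm and 7.16 degrees, less where a joint would pass 70% of its speed; a pose out of reach is approached as far as the arm can. A call with a gripper value outside its range is refused whole. The fingers move at their own pace and stop on an object; the grip force is fixed at half the most. Time passes only in rows, so rows that do not move let the fingers close. It gives the time, the measured TCP pose, the force and the opening at its end, in the units of the state.
- get_state(): the state, without advancing time (a new reading comes with each control period).
- camera(name): name is "scene" or "top" or "wrist"; returns a dict with "color" (480x640x3 uint8, red, green, blue), "depth" (480x640 float32, m along the optical axis (not along the pixel's ray), 0 where there is no reading), "vertical_fov" (degrees; the focal length in pixels is half the picture's height over the tangent of half this angle, whatever the lens; pixels are square), "cx", "cy" (the principal point, pixels), "D" ([k1, k2, p1, p2, k3] as OpenCV has them; the pictures are not rectified), "view" (4x4, takes a point from world to camera coordinates); the wrist camera has in their place "T_tool_cam" (4x4, takes a point from camera to tool coordinates, whose origin is the TCP and whose axes are the flange's). Camera axes: x right, y up, looking along -z (the intrinsics and any distortion apply to the point x, -y, -z); pixel columns grow to the right and rows downward; lengths in m; the calibration is good to about 2 mm. A picture is of the moment at which its call begins: read the wrist's pose just before it.
- sign_off(): hands the job in, once; it reports no verdict.
The state is a dict: "time": time; "joint_positions": joint angles; "joint_vel": joint speeds; "joint_efforts": joint torques, N m; "eef_pos": TCP position; "orientation": TCP orientation; "contact_force": force on the tool from outside, world axes, zero at the start; "ft_torque": the same for the moment, N m; "opening": finger opening in m.
Only numpy, scipy, OpenCV 4.12 (cv2) and the standard library are available. Lean on these libraries where they do the work, as an engineer would, in place of code of your own. Each camera call takes 0.05 s, during which the arm holds its last target. There are 200 camera calls.

TASK

The lid is already lying on the steel paste pot. Swing the pot's clamp bar across the lid until it is fully home in its catch, turn the black knob clockwise until the rubber foot of its screw just touches the lid, then give it one more quarter turn and let go. Do not tighten it well beyond that, or the seal is crushed, and leave the jars, bottles and other things on the bench standing where they are.

Things in the scene. Friction and masses are not known exactly. Their poses are not given: they have to be found in the camera images.
- pot: Fixed steel paste pot, 180 mm across; origin at the centre of its underside on the bench, z up. The clamp bar's pivot post stands on its +x side, the catch (a bracket open to -y) on its -x side at 117 mm. A lid 190 mm across lies loose on a springy red seal 6 to 11 mm proud of the 140 mm rim; seals differ, so the height of the lid, whose raised centre the foot presses, is known only roughly.
- bar_pivot (a point): Point on the upright axis about which the steel clamp bar swings level, at mid thickness of the bar (183 mm above the bench). The bar is 26 mm wide, 14 mm thick and 240 mm from pivot to free end; its top is 190 mm above the bench. The axes turn with the bar: the bar lies along -x from here.
- bar (a joint): Swing of the clamp bar about its pivot: 0 = fully home, across the lid's centre and against the stop of its catch (the bar then points along the pot's -x); positive = open, anticlockwise seen from above, so it starts standing out towards the pot's -y side. To close it swing it clockwise seen from above, through the start value (rad). It moves stiffly, about 3 N at the knob.
- knob_grip (a point): Centre of the round black ribbed knob, 48 mm across and 26 mm tall, on the upright clamp screw, 115 mm from the bar's pivot along the bar; z up, x towards the white mark on its top. At the start it is 222 mm above the bench and there are 19 mm free between knob and bar. Clockwise seen from above lowers the screw 8 mm a turn, knob and foot with it.
- foot: Rubber foot under the clamp screw, 33 mm across; origin at the centre of its underside, z up. It turns with the knob. At the start it is 162 mm above the bench, 1 to 6.5 mm higher than the lid's raised centre. Turning it free takes about 0.05 N m; once the foot rubs on the lid this grows steadily: held still after each small step, the hand feels about 0.14 N m more (0.11 to 0.17) a quarter turn on, and more than that while turning.
- jar_near: Jar with red band and brass lid, 68 mm across, 85 mm tall, close to the pot's +y side; origin at the centre of its underside. Leave it alone.
- jar_b: Dark jar with brass lid, 68 mm across, 85 mm tall; origin at the centre of its underside. Leave it alone.
- bottle_a: Dark oil bottle with red label, 58 mm across, 200 mm tall; origin at the centre of its underside. Leave it alone.
- bottle_b: Amber oil bottle with yellow label, 58 mm across, 200 mm tall; origin at the centre of its underside. Leave it alone.
- cup: Steel measuring mug, 80 mm across, 80 mm tall; origin at the centre of its underside. Leave it alone.
- funnel: Aluminium funnel standing mouth down, 110 mm across, 110 mm tall; origin at the centre of its underside. Leave it alone.
- spoon: Wooden spoon 240 mm long lying on the bench along its x axis; origin under its middle. Leave it alone.

How it is judged:
On the way, in this order (a step that is already met when the one before it is completed fails the run):
1. the clamp bar is swung across the lid and home in its catch (value of joint bar below 0.05 rad), for 0.2 s.
2. the knob is turned down until its foot touches the lid (contact force between foot and anything else above 1 N), for 0.1 s.
At the end, for the whole second after the job is handed in: The bar is home in its catch (within 0.05 rad of its stop) and the knob stands about a quarter turn past touching: its foot presses on the lid with 12 to 30 N (about 53 to 130 degrees past the touch). No force above 40 N on the lid on the way (value of joint bar below 0.05 rad and contact force between foot and anything else between 12 and 30 N).
It fails at once if the knob is overtightened and the seal crushed: the foot presses on the lid with more than 40 N (contact force between foot and anything else above 40 N).
It fails at once if a jar, bottle, the cup, the funnel or the spoon is moved by more than 30 mm (distance of any of jar_near, jar_b, bottle_a, bottle_b, cup, funnel, spoon from where it was at the start of the episode above 0.03 m).
It also fails if it takes over 72 s, if anything falls off the work surface, if the arm or the gripper's body presses on something with over 40 N, if the wrist force passes 120 N, or if a joint passes its speed limit or range.

## Working session

There is one attempt and no reset: what is moved stays moved. The work goes in short steps, Python scripts to look and compute and a shell command to move; the robot and the scene stay as the last step left them, time stands still between calls to the robot, and variables do not carry over. Pictures are saved under pics/ and viewed, about 8 in all and at most 12, crops included, and the job is handed in when it is done.

```bash
ls; mkdir -p pics
cat > h.py <<'E'
import numpy as np, cv2
from station import get_state, camera, sign_off
from scipy.spatial.transform import Rotation as R
def cam(name):
    s=get_state(); c=camera(name)
    f=240/np.tan(np.radians(c["vertical_fov"])/2)
    c["K"]=np.array([[f,0,c["cx"]],[0,f,c["cy"]],[0,0,1.]])
    if name=="wrist":
        q=s["orientation"]; T=np.eye(4); T[:3,:3]=R.from_quat([q[1],q[2],q[3],q[0]]).as_matrix(); T[:3,3]=s["eef_pos"]
        c["cw"]=T@np.array(c["T_tool_cam"])
    else: c["cw"]=np.linalg.inv(np.array(c["view"]))
    return c
def plane(c,uv,z):
    "pixels -> world on plane z"
    u=cv2.undistortPoints(np.array(uv,float).reshape(-1,1,2),c["K"],np.array(c["D"],float)).reshape(-1,2)
    d=np.c_[u[:,0],-u[:,1],-np.ones(len(u))]@c["cw"][:3,:3].T
    o=c["cw"][:3,3]; return o+d*((z-o[2])/d[:,2])[:,None]
def cloud(c):
    v,u=np.mgrid[0:480,0:640]; x=cv2.undistortPoints(np.stack([u,v],-1).reshape(-1,1,2).astype(float),c["K"],np.array(c["D"],float)).reshape(-1,2)
    d=np.array(c["depth"]).reshape(-1,1); P=np.c_[x[:,0],-x[:,1],-np.ones(len(x))]*d
    P=P@c["cw"][:3,:3].T+c["cw"][:3,3]; P[d[:,0]==0]=np.nan; return P.reshape(480,640,3)
def save(c,n): cv2.imwrite("pics/"+n,c["color"][:,:,::-1])
E
python3 - <<'E'
from h import *
import pickle
s=get_state(); print({k:np.round(v,3).tolist() for k,v in s.items()})
for n in ("scene","top"):
    c=cam(n); save(c,n+"0.png"); print(n,c["vertical_fov"],c["D"],np.round(c["cw"],3).tolist())
    pickle.dump(c,open(n+".pkl","wb"))
E
```

```text
pics
{'time': 0.0, 'joint_positions': [1.407, 0.501, -0.427, 1.55, 0.221, 1.138, -0.21], 'joint_vel': [-0.0, 0.002, -0.001, 0.001, -0.001, 0.0, 0.001], 'joint_efforts': [-0.023, -53.569, -5.403, -26.297, -0.078, -0.091, 0.005], 'eef_pos': [0.269, -0.592, 0.246], 'orientation': [0.0, 0.977, 0.212, 0.0], 'contact_force': [-0.305, -0.362, -0.154], 'ft_torque': [-0.008, -0.016, -0.005], 'opening': 0.092}
scene 49.722532284284284 [0.01528918 0.         0.         0.         0.        ] [[0.285, -0.751, 0.595, 1.333], [0.958, 0.225, -0.175, -0.23], [-0.002, 0.62, 0.784, 1.201], [0.0, 0.0, 0.0, 1.0]]
top 54.84246037437919 [-0.04400701  0.          0.          0.          0.        ] [[0.018, 0.991, -0.136, 0.378], [-1.0, 0.019, 0.005, 0.023], [0.008, 0.136, 0.991, 1.367], [0.0, 0.0, 0.0, 1.0]]
```

View pics/top0.png

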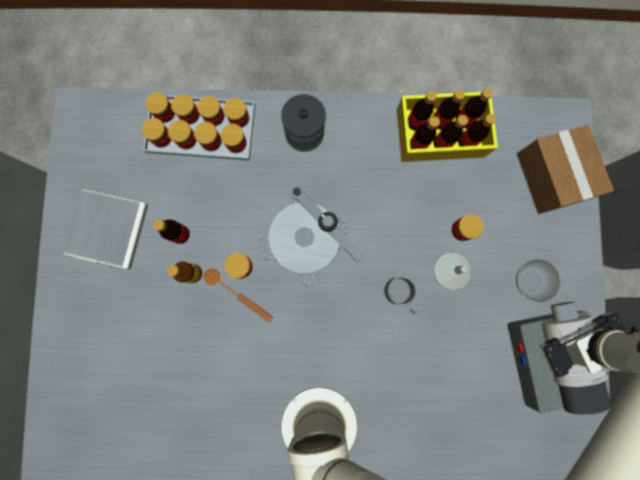

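View pics/scene0.png

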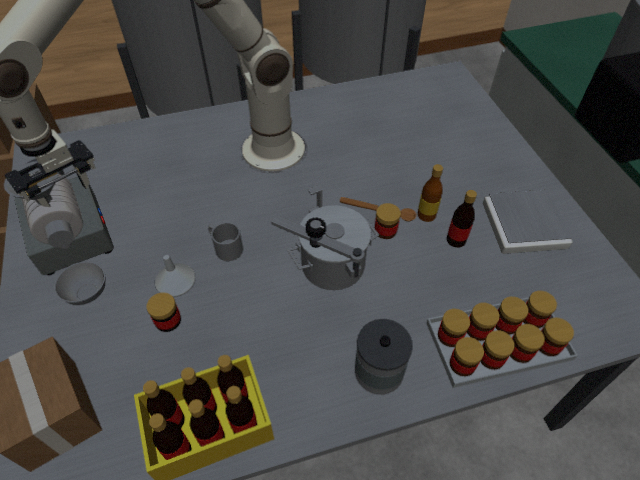

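The top view shows the pot at about (304,237), the pivot at (297,192), the knob at (327,221) and the bar's free end near (361,260). The bar stands open by about 40° on the right-hand (pot -y) side. In the scene view the jar near the pot is at (387,220), and nothing stands in the bar's sweep.

Run:
```python
from h import *
import pickle
for n,roi in (("top",(180,262,285,370)),("scene",(205,275,265,375))):
    c=pickle.load(open(n+".pkl","rb")); P=cloud(c); g=c["color"].max(2)
    y0,y1,x0,x1=roi; m=np.zeros((480,640),np.uint8); m[y0:y1,x0:x1]=g[y0:y1,x0:x1]<60
    N,l,st,ce=cv2.connectedComponentsWithStats(m)
    for i in range(1,N):
        if st[i,4]>25: print(n,"dark",st[i],ce[i].round(1),"median",np.nanmedian(P[l==i],0).round(3),"at .235",plane(c,ce[i],.235).round(3),"at .19",plane(c,ce[i],.19).round(3))
    # bar: points at z .186-.196 near the pot
    z=P[...,2]; b=np.zeros((480,640),bool); b[y0:y1,x0:x1]=True
    q=P[b&(z>.183)&(z<.2)][:,:2]; mu=q.mean(0); w=np.linalg.svd(q-mu,full_matrices=False)[2][0]; t=(q-mu)@w
    print("bar",len(q),mu.round(3),w.round(3),np.degrees(np.arctan2(w[1],w[0])).round(1),"ends",(mu+w*t.min()).round(3),(mu+w*t.max()).round(3))
    k=P[b&(z>.226)&(z<.245)]; print("knob top",len(k),np.median(k,0).round(3),k.min(0).round(3),k.max(0).round(3))
    k=P[b&(z>.14)&(z<.166)]; (cx,cy),r=cv2.minEnclosingCircle(k[:,:2].astype(np.float32)); print("lid",len(k),cx,cy,r)
c=pickle.load(open("top.pkl","rb")); im=c["color"][170:300,240:400]; cv2.imwrite("pics/crop.png",cv2.resize(im[:,:,::-1],None,fx=5,fy=4.5,interpolation=cv2.INTER_CUBIC)[:600])
```

```text
top dark [319 213  18  18  88] [327.8 224. ] median [ 0.541 -0.01   0.234] at .235 [[ 0.545 -0.01   0.235]] at .19 [[ 0.552 -0.011  0.19 ]]
bar 810 [ 0.554 -0.009] [-0.711 -0.704] -135.3 ends [0.648 0.084] [ 0.465 -0.096]
knob top 297 [ 0.553 -0.01   0.234] [ 0.528 -0.035  0.226] [0.578 0.015 0.241]
lid 2340 0.5304197072982788 0.04147247597575188 0.09343502670526505
scene dark [272 218  94  57 687] [328. 245.] median [ 0.573 -0.001  0.183] at .235 [[0.624 0.001 0.235]] at .19 [[0.591 0.011 0.19 ]]
scene dark [301 246  32  29 453] [314.1 264.7] median [ 0.577 -0.023  0.097] at .235 [[ 0.669 -0.047  0.235]] at .19 [[ 0.638 -0.038  0.19 ]]
scene dark [353 248   8   9  55] [356.7 252.2] median [0.639 0.069 0.199] at .235 [[0.663 0.058 0.235]] at .19 [[0.632 0.072 0.19 ]]
bar 865 [ 0.563 -0.005] [0.715 0.699] 44.3 ends [ 0.466 -0.1  ] [0.651 0.081]
knob top 275 [ 0.558 -0.01   0.235] [ 0.528 -0.035  0.226] [0.58  0.015 0.24 ]
lid 2301 0.5308407545089722 0.05480979010462761 0.11561491340398788
```

View pics/crop.png

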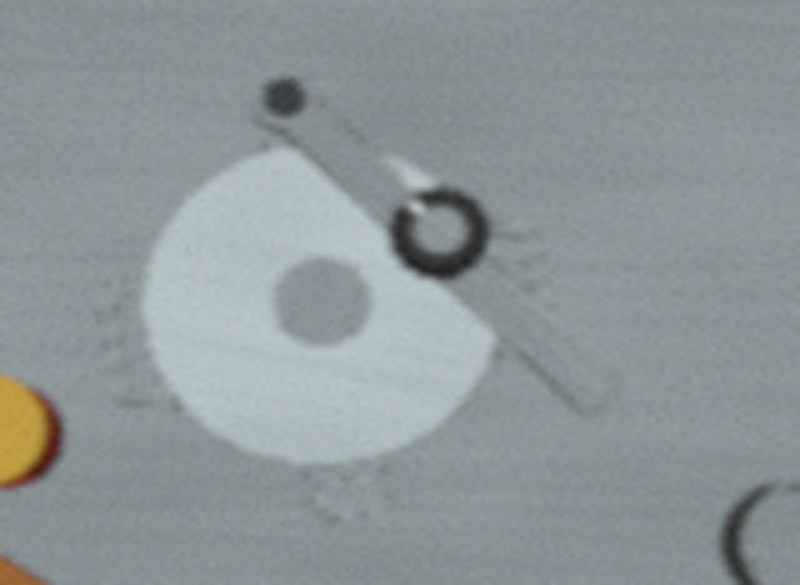

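```bash
python3 -m jog '{"rotation":[[0,0,0],[0,0,0],[0,0,0],[0,0,0],[0,0,0],[0,0,0],[0,0,0],[0,0,0],[0,0,0],[0,0,0],[0,0,0],[0,0,0]],"slide":[[31,-26,-8],[31,-26,-8],[31,-26,-8],[31,-26,-8],[31,-26,-8],[31,-26,-8],[31,-26,-8],[31,-26,0],[31,-26,0],[31,-26,0],[31,-26,0],[31,-26,0]],"jaw":[-1,-1,-1,-1,-1,-1,-1,-1,-1,-1,-1,-1]}'
python3 - <<'E'
from h import *
import pickle
c=pickle.load(open("top.pkl","rb"))
print("centre",plane(c,[(304.2,237.3)],.159),"catch",plane(c,[(309,280)],.18),"pivot",plane(c,[(296.9,191.5)],.198))
s=get_state(); q=s["orientation"]; print(np.round(s["joint_positions"],2),R.from_quat([*q[1:],q[0]]).as_matrix().round(3).tolist())
E
```

```text
time: 1.1
eef_pos: [0.4749, -0.1505, 0.2933]
orientation: [-0.005, 0.98, 0.2, -0.006]
contact_force: [0.7, -2.0, -4.2]
opening: 0.0918
centre [[0.51968798 0.04992719 0.159     ]] catch [[0.40779033 0.03482445 0.18      ]] pivot [[0.63360925 0.07048003 0.198     ]]
[ 0.87  0.22 -0.7   1.85  0.15  1.14 -1.05] [[0.92, 0.392, -0.014], [0.392, -0.92, 0.007], [-0.01, -0.012, -1.0]]
```

```bash
python3 -m jog '{"rotation":[[0,0,0],[0,0,0],[0,0,0],[0,0,0],[0,0,0],[0,0,-7],[0,0,-7],[0,0,-7],[0,0,0]],"slide":[[25,-20,0],[25,-20,0],[25,-20,0],[25,-20,0],[20,-14,0],[0,0,0],[0,0,0],[0,0,0],[0,0,0]],"jaw":[-1,-1,-1,-1,-1,-1,-1,-1,-1]}'
cat >> h.py <<'E'
def st(target=None):
    s=get_state(); q=s["orientation"]; M=R.from_quat([*q[1:],q[0]]).as_matrix()
    print("t",round(s["time"],2),"q",np.round(s["joint_positions"],2),"p",np.round(s["eef_pos"],4),"F",np.round(s["contact_force"],1),"T",np.round(s["ft_torque"],3),"open",s["opening"])
    print("jaw yaw",np.degrees(np.arctan2(M[1,1],M[0,1])).round(1),"tilt(mm/100mm)",(M[:,2]*100).round(2), "level fix rotvec deg",np.degrees(M.T@np.cross(M[:,2],[0,0,-1])).round(2))
    if target is not None: print("slide mm",(1000*M.T@(np.array(target)-s["eef_pos"])).round(1))
    return s
E
python3 - <<'E'
from h import *
s=st([.553,-.01,.224]); c=cam("wrist"); save(c,"w1.png")
P=cloud(c); z=P[...,2]; k=P[(z>.226)&(z<.245)]; k=k[np.hypot(k[:,0]-.553,k[:,1]+.01)<.05]
print(len(k),np.median(k,0),k.min(0),k.max(0))
E
```

```text
time: 1.85
eef_pos: [0.5484, 0.0063, 0.2875]
orientation: [-0.011, 0.922, 0.387, -0.008]
contact_force: [0.3, -0.9, -4.6]
opening: 0.0916
t 1.85 q [ 0.62  0.37 -0.84  1.73  0.27  1.19 -1.07] p [0.5484 0.0063 0.2875] F [ 0.3 -0.9 -4.6] T [-0.039 -0.045 -0.01 ] open 0.09157587422117092
jaw yaw -44.5 tilt(mm/100mm) [ -2.33   1.5  -99.96] level fix rotvec deg [-1.56  0.32 -0.  ]
slide mm [-8.  16.4 63.1]
5498 [ 0.554747   -0.00827232  0.23477017] [ 0.52778087 -0.03563725  0.22600707] [0.57828353 0.01514393 0.23785875]
```

View pics/w1.png

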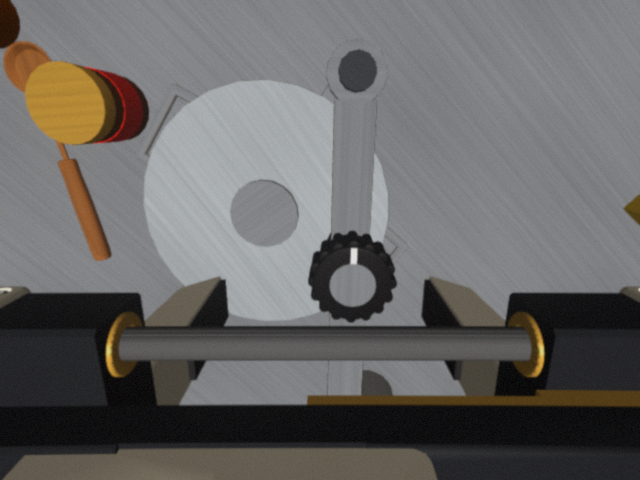

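The wrist view shows the knob at (352,278), its white mark pointing along the bar towards the pivot at (357,70). The jaws lie square across the bar. Next I centre, level and descend.

```bash
python3 -m jog '{"rotation":[[-1.5,0.3,0],[0,0,0],[0,0,0],[0,0,0]],"slide":[[-8,16.4,0],[0,0,10],[0,0,10],[0,0,0]],"jaw":[-1,-1,-1,-1]}'
python3 -c "
from h import *
st([.553,-.01,.226])"
```

```text
time: 2.23
eef_pos: [0.5545, -0.0162, 0.2646]
orientation: [0.002, 0.926, 0.378, -0.0]
contact_force: [0.3, -2.1, -5.7]
opening: 0.0921
t 2.23 q [ 0.63  0.38 -0.82  1.76  0.31  1.13 -1.08] p [ 0.5545 -0.0162  0.2646] F [ 0.3 -2.1 -5.7] T [-0.025 -0.094  0.027] open 0.09206315660876795
jaw yaw -45.6 tilt(mm/100mm) [ 8.0e-02 -3.4e-01 -1.0e+02] level fix rotvec deg [ 0.17  0.1  -0.  ]
slide mm [ 3.4 -5.6 38.6]
```

```bash
python3 -m jog '{"rotation":[[0,0,0],[0,0,0],[0,0,0],[0,0,0],[0,0,0],[0,0,0]],"slide":[[3,-5,9],[0,0,10],[0,0,9],[0,0,7],[0,0,2],[0,0,0]],"jaw":[-1,-1,-1,-1,-1,-1]}'
python3 -c "
from h import *
st([.553,-.01,.226])"
```

```text
time: 2.73
eef_pos: [0.5519, -0.0112, 0.2223]
orientation: [0.002, 0.927, 0.376, -0.001]
contact_force: [-1.1, -0.2, -4.5]
opening: 0.0921
t 2.73 q [ 0.6   0.43 -0.79  1.81  0.35  1.05 -1.13] p [ 0.5519 -0.0112  0.2223] F [-1.1 -0.2 -4.5] T [ 0.045 -0.012 -0.019] open 0.09206813058777975
jaw yaw -45.9 tilt(mm/100mm) [  -0.15   -0.39 -100.  ] level fix rotvec deg [ 0.1   0.22 -0.  ]
slide mm [ 1.6 -0.1 -3.7]
```

```bash
python3 -m jog '{"rotation":[[0,0,0],[0,0,0],[0,0,0],[0,0,0],[0,0,0],[0,0,0],[0,0,0]],"slide":[[1,0,-3],[0,0,0],[0,0,0],[0,0,0],[0,0,0],[0,0,0],[0,0,0]],"jaw":[-1,1,1,1,1,1,1]}'
python3 -c "
from h import *
st([.553,-.01,.226])"
```

```text
time: 3.32
eef_pos: [0.554, -0.0099, 0.2272]
orientation: [0.002, 0.927, 0.376, -0.0]
contact_force: [1.2, -1.6, -4.8]
opening: 0.0564
t 3.32 q [ 0.6   0.42 -0.8   1.81  0.35  1.06 -1.13] p [ 0.554  -0.0099  0.2272] F [ 1.2 -1.6 -4.8] T [ 0.007 -0.026 -0.025] open 0.056382584624786763
jaw yaw -45.8 tilt(mm/100mm) [   0.15   -0.38 -100.  ] level fix rotvec deg [0.22 0.09 0.  ]
slide mm [-0.8 -0.7  1.2]
```

```bash
python3 -m jog '{"rotation":[[0,0,0],[0,0,0],[0,0,0],[0,0,3],[0,0,4],[0,0,4],[0,0,4],[0,0,0]],"slide":[[0,0,0],[0,0,0],[0,0,0],[0.1,-6,0],[0.2,-8,0],[0.2,-8,0],[0.2,-8,0],[0,0,0]],"jaw":[1,1,1,1,1,1,1,1]}'
cat > p.py <<'E'
from h import *
s=st(); d=s["eef_pos"][:2]-np.array([.634,.071]); print("r",np.hypot(*d).round(4),"bar angle",(np.degrees(np.arctan2(d[1],d[0]))%360).round(2))
E
python3 p.py
```

```text
time: 3.98
eef_pos: [0.538, 0.0098, 0.2272]
orientation: [0.005, 0.97, 0.244, 0.002]
contact_force: [-0.1, 1.7, -5.1]
opening: 0.0473
t 3.98 q [ 0.54  0.38 -0.75  1.85  0.31  1.03 -1.42] p [0.538  0.0098 0.2272] F [-0.1  1.7 -5.1] T [0.69  0.265 0.005] open 0.047311922722696687
jaw yaw -61.8 tilt(mm/100mm) [  0.62  -0.79 -99.99] level fix rotvec deg [ 0.57 -0.1  -0.  ]
r 0.1139 bar angle 212.52
```

```bash
python3 -m jog '{"rotation":[[0,0,0],[0,0,0],[0,0,0],[0,0,0],[0,0,0]],"slide":[[0,-8,0],[0.5,-8,0],[1,-8,0],[1.5,-6,0],[0,0,0]],"jaw":[1,1,1,1,1]}'
python3 p.py
```

```text
time: 4.4
eef_pos: [0.5267, 0.0331, 0.2275]
orientation: [0.008, 0.969, 0.245, 0.001]
contact_force: [-1.5, 1.0, -3.2]
opening: 0.0477
t 4.4 q [ 0.5   0.36 -0.76  1.87  0.31  1.02 -1.46] p [0.5267 0.0331 0.2275] F [-1.5  1.  -3.2] T [ 0.579  0.417 -0.03 ] open 0.047747910588005905
jaw yaw -61.6 tilt(mm/100mm) [  0.64  -1.51 -99.99] level fix rotvec deg [ 0.94  0.09 -0.  ]
r 0.1138 bar angle 199.47
```

```bash
python3 -m jog '{"rotation":[[0.5,0,0],[0,0,0],[0,0,0],[0,0,0],[0,0,0]],"slide":[[1.2,-6,0],[1.3,-6,0],[1.4,-5,0],[1,-3,0],[0,0,0]],"jaw":[1,1,1,1,1]}'
python3 p.py
```

```text
time: 4.82
eef_pos: [0.5222, 0.05, 0.2277]
orientation: [0.007, 0.969, 0.245, -0.0]
contact_force: [-1.5, -4.6, -2.3]
opening: 0.0479
t 4.82 q [ 0.48  0.36 -0.77  1.88  0.3   1.03 -1.49] p [0.5222 0.05   0.2277] F [-1.5 -4.6 -2.3] T [-0.463  0.29  -0.048] open 0.04786677554746709
jaw yaw -61.6 tilt(mm/100mm) [  0.3   -1.29 -99.99] level fix rotvec deg [ 0.73  0.2  -0.  ]
r 0.1137 bar angle 190.65
```

```bash
python3 -m jog '{"rotation":[[0,0,0],[0,0,0],[0,0,0],[0,0,0]],"slide":[[0.7,-2.5,0],[0.7,-2.5,0],[0.3,-2,0],[0,0,0]],"jaw":[1,1,1,1]}'
python3 p.py
```

```text
time: 5.15
eef_pos: [0.5221, 0.0502, 0.2276]
orientation: [0.012, 0.97, 0.243, -0.0]
contact_force: [-1.8, -1.0, -1.4]
opening: 0.0473
t 5.15 q [ 0.47  0.36 -0.77  1.88  0.31  1.03 -1.51] p [0.5221 0.0502 0.2276] F [-1.8 -1.  -1.4] T [0.273 0.53  0.013] open 0.04727858881493384
jaw yaw -61.8 tilt(mm/100mm) [  0.5   -2.27 -99.97] level fix rotvec deg [ 1.28  0.36 -0.  ]
r 0.1138 bar angle 190.52
```

```bash
python3 -m jog '{"rotation":[[1,0,0],[0,0,0],[0,0,0]],"slide":[[1,-6,0],[1,-6,0],[1,-6,0]],"jaw":[1,1,1]}'
python3 p.py
python3 - <<'E'
from h import *
c=cam("top"); save(c,"top2.png"); im=c["color"][170:300,240:400]; cv2.imwrite("pics/crop2.png",cv2.resize(im[:,:,::-1],None,fx=4,fy=4,interpolation=cv2.INTER_CUBIC))
P=cloud(c); z=P[...,2]; b=np.zeros((480,640),bool); b[180:310,270:370]=1
q=P[b&(z>.183)&(z<.197)][:,:2]; mu=q.mean(0); w=np.linalg.svd(q-mu,full_matrices=False)[2][0]; print(len(q),mu,np.degrees(np.arctan2(w[1],w[0])))
E
```

```text
time: 5.4
eef_pos: [0.522, 0.0509, 0.2277]
orientation: [0.014, 0.971, 0.238, -0.001]
contact_force: [3.7, -15.1, -3.6]
opening: 0.047
t 5.4 q [ 0.46  0.35 -0.76  1.88  0.32  1.03 -1.53] p [0.522  0.0509 0.2277] F [  3.7 -15.1  -3.6] T [-3.024 -0.741  0.045] open 0.047014207362228486
jaw yaw -62.4 tilt(mm/100mm) [  0.47  -2.8  -99.96] level fix rotvec deg [ 1.55  0.5  -0.  ]
r 0.1138 bar angle 190.19<stdin>:4: RuntimeWarning: Mean of empty slice.
  ret = um.true_divide(
Traceback (most recent call last):
IndexError: index 0 is out of bounds for axis 0 with size 0
```

View pics/crop2.png

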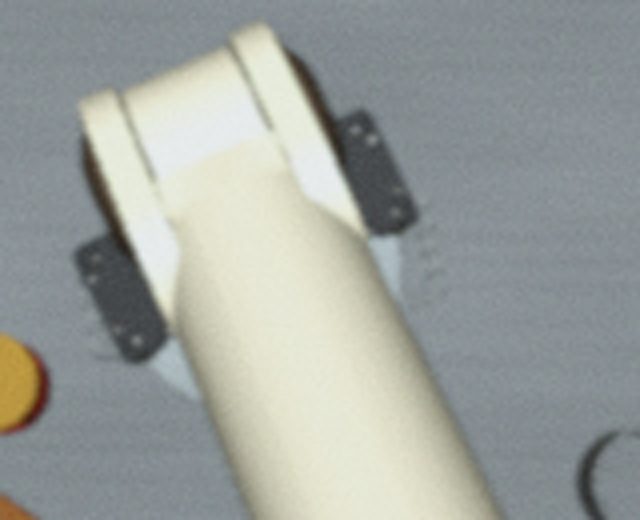

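Three 6 mm pushes gave only 0.7 mm of motion and 15 N, so the bar is against its stop. The view is mostly arm, with the jar undisturbed at (15,390). Now I release and wind the wrist back for a long clockwise stroke.

```bash
python3 -m jog '{"rotation":[[0,0,0],[0,0,0],[0,0,0],[0,0,0],[0,0,0],[1.5,0.5,0],[0,0,-7],[0,0,-7],[0,0,-7],[0,0,-7],[0,0,-7],[0,0,0]],"slide":[[0,1,0],[0,0,0],[0,0,0],[0,0,0],[0,0,0],[0,0,0],[0,0,0],[0,0,0],[0,0,0],[0,0,0],[0,0,0],[0,0,0]],"jaw":[-1,-1,-1,-1,-1,-1,-1,-1,-1,-1,-1,-1]}'
python3 p.py
python3 - <<'E'
from h import *
c=cam("wrist"); save(c,"w2.png")
E
```

```text
time: 6.45
eef_pos: [0.5216, 0.0609, 0.2271]
orientation: [-0.004, 0.848, 0.53, 0.004]
contact_force: [1.8, -0.1, -4.4]
opening: 0.0919
t 6.45 q [ 0.58  0.4  -0.91  1.87  0.36  1.04 -0.93] p [0.5216 0.0609 0.2271] F [ 1.8 -0.1 -4.4] T [-0.028 -0.044  0.043] open 0.0919280486119444
jaw yaw -25.9 tilt(mm/100mm) [  0.15   1.08 -99.99] level fix rotvec deg [-0.2 -0.6  0. ]
r 0.1128 bar angle 185.12
```

View pics/w2.png

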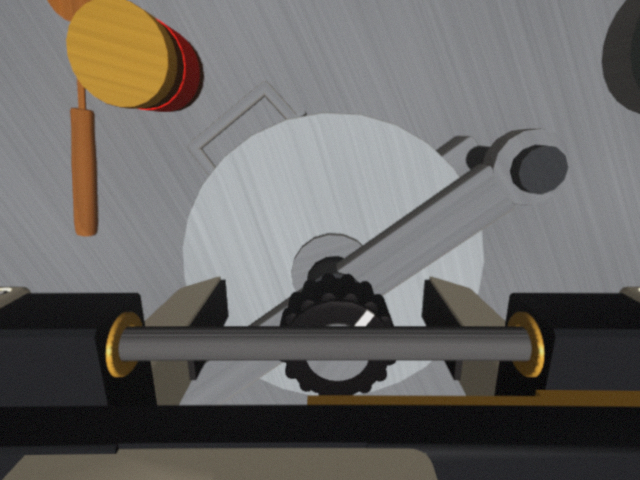

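The knob is at (338,335) and the bar now runs across the lid's raised centre, towards the pivot at (540,168). I'll measure the bar's angle from depth and the knob's centre.

```bash
cat > m.py <<'E'
from h import *
c=cam("wrist"); P=cloud(c); z=P[...,2]
near=np.hypot(P[...,0]-.58,P[...,1]-.06)<.12
k=P[(z>.232)&(z<.242)&near]; k=k[np.hypot(k[:,0]-.521,k[:,1]-.05)<.032]; (x,y),r=cv2.minEnclosingCircle(k[:,:2].astype(np.float32)); print("knob",len(k),round(x,4),round(y,4),round(r,4),"z",np.median(k[:,2]))
q=P[(z>.184)&(z<.194)&near]; q=q[(q[:,0]>.54)&(q[:,0]<.61)][:,:2]; mu=q.mean(0); w=np.linalg.svd(q-mu,full_matrices=False)[2][0]; print("bar",len(q),mu,np.degrees(np.arctan(w[1]/w[0])))
l=P[(z>.145)&(z<.156)&near]; print("lid z",len(l),np.median(l[:,2]))
l=P[(z>.14)&(z<.175)&(np.hypot(P[...,0]-.52,P[...,1]-.05)<.025)]; print("centre z",len(l),np.median(l,0));
E
python3 m.py
```

```text
knob 5337 0.5221 0.0486 0.0255 z 0.23502986350460173
bar 7288 [0.57682912 0.06075519] 12.020539356599754
lid z 34065 0.14920605746414817
centre z 1780 [0.51883658 0.06424637 0.15554814]
```

```bash
python3 -m jog '{"rotation":[[0,0,0],[0,0,-7],[0,0,-7],[0,0,-7],[0,0,-7],[0,0,-7],[0,0,-7],[0,0,-7],[0,0,-7],[0,0,-7],[0,0,-7],[0,0,0]],"slide":[[-11,5.5,0],[0,0,0],[0,0,0],[0,0,0],[0,0,0],[0,0,0],[0,0,0],[0,0,0],[0,0,0],[0,0,0],[0,0,0],[0,0,0]],"jaw":[-1,-1,-1,-1,-1,-1,-1,-1,-1,-1,-1,-1]}'
python3 -c "
from h import *
st([.522,.0486,.227])"
```

```text
time: 7.55
eef_pos: [0.5219, 0.0373, 0.2264]
orientation: [-0.0, 0.385, 0.923, 0.002]
contact_force: [0.6, -1.0, -5.2]
opening: 0.0918
t 7.55 q [ 0.8   0.53 -1.19  1.87  0.55  1.12  0.18] p [0.5219 0.0373 0.2264] F [ 0.6 -1.  -5.2] T [ 0.071 -0.138 -0.025] open 0.0918243711286314
jaw yaw 44.8 tilt(mm/100mm) [   0.1     0.35 -100.  ] level fix rotvec deg [ 0.18 -0.1  -0.  ]
slide mm [ 8.   8.  -0.6]
```

```bash
python3 -m jog '{"rotation":[[0,0,0],[0,0,-7],[0,0,-7],[0,0,-7],[0,0,-7],[0,0,-7],[0,0,-7],[0,0,-7],[0,0,-7],[0,0,-7],[0,0,0]],"slide":[[8,8,0],[0,0,0],[0,0,0],[0,0,0],[0,0,0],[0,0,0],[0,0,0],[0,0,0],[0,0,0],[0,0,0],[0,0,0]],"jaw":[-1,-1,-1,-1,-1,-1,-1,-1,-1,-1,-1]}'
python3 - <<'E'
from h import *
st([.522,.0486,.227]); c=cam("wrist"); save(c,"w3.png")
E
```

```text
time: 8.47
eef_pos: [0.5213, 0.0534, 0.2262]
orientation: [0.0, -0.152, 0.988, 0.0]
contact_force: [0.2, -1.5, -5.6]
opening: 0.092
t 8.47 q [ 0.85  0.72 -1.42  1.87  0.75  1.25  1.07] p [0.5213 0.0534 0.2262] F [ 0.2 -1.5 -5.6] T [ 0.163 -0.125 -0.021] open 0.09198506936091098
jaw yaw 107.5 tilt(mm/100mm) [-0.e+00  3.e-02 -1.e+02] level fix rotvec deg [ 0.02  0.01 -0.  ]
slide mm [ 0.8 -4.8 -0.8]
```

View pics/w3.png

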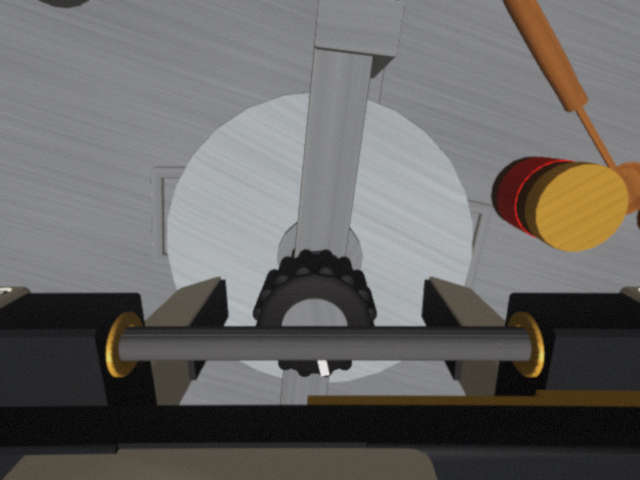

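The bar's end lies inside the catch at (345,50), with its +y edge at the bracket's back wall near (375,65). It is home. I'll grip here and begin the clockwise stroke.

```bash
python3 -m jog '{"rotation":[[0,0,0],[0,0,0],[0,0,0],[0,0,0],[0,0,0],[0,0,0],[0,0,0],[0,0,0],[0,0,0],[0,0,0],[0,0,0],[0,0,0]],"slide":[[0.8,-4.8,0],[0,0,0],[0,0,0],[0,0,0],[0,0,0],[0,0,0],[0,0,0],[0,0,0],[0,0,0],[0,0,0],[0,0,0],[0,0,0]],"jaw":[-1,-1,1,1,1,1,1,1,1,1,1,1]}'
python3 p.py
python3 -m jog '{"rotation":[[0,0,5],[0,0,5],[0,0,5],[0,0,5],[0,0,0],[0,0,0]],"slide":[[0,0,0.1],[0,0,0.1],[0,0,0.1],[0,0,0.1],[0,0,0],[0,0,0]],"jaw":[1,1,1,1,1,1]}'
python3 p.py
```

```text
time: 9.52
eef_pos: [0.5219, 0.0491, 0.2268]
orientation: [0.0, -0.14, 0.99, -0.001]
contact_force: [0.5, -0.9, -4.3]
opening: 0.0473
t 9.52 q [ 0.86  0.71 -1.41  1.87  0.75  1.25  1.06] p [0.5219 0.0491 0.2268] F [ 0.5 -0.9 -4.3] T [ 0.08  -0.13   0.028] open 0.04729761867153309
jaw yaw 106.1 tilt(mm/100mm) [ 7.0e-02 -1.7e-01 -1.0e+02] level fix rotvec deg [-0.11  0.01  0.  ]
r 0.1142 bar angle 191.06
time: 10.02
eef_pos: [0.5219, 0.049, 0.2263]
orientation: [0.0, 0.041, 0.999, -0.001]
contact_force: [0.7, -0.6, -5.6]
opening: 0.0473
t 10.02 q [ 0.84  0.65 -1.34  1.87  0.68  1.2   0.75] p [0.5219 0.049  0.2263] F [ 0.7 -0.6 -5.6] T [ 0.19  -0.247 -0.021] open 0.04727685740838816
jaw yaw 85.3 tilt(mm/100mm) [ 4.0e-02 -1.4e-01 -1.0e+02] level fix rotvec deg [-0.08  0.03 -0.  ]
r 0.1143 bar angle 191.12
```

```bash
cat > t.py <<'E'
from h import *
T=[];F=[]
for i in range(6):
    s=get_state(); T.append(s["ft_torque"]); F.append(s["contact_force"]); camera("wrist")
print("meanT",np.mean(T,0).round(3),"sdz",np.std(T,0)[2].round(3),"F",np.mean(F,0).round(1)); st()
E
python3 t.py
python3 -m jog '{"rotation":[[0,0,6],[0,0,6],[0,0,6],[0,0,6],[0,0,0],[0,0,0]],"slide":[[0,0,0.14],[0,0,0.14],[0,0,0.14],[0,0,0.14],[0,0,0],[0,0,0]],"jaw":[1,1,1,1,1,1]}' >/dev/null
python3 t.py
```

```text
meanT [ 0.152 -0.188 -0.02 ] sdz 0.031 F [ 0.7 -0.7 -4.7]
t 10.32 q [ 0.84  0.65 -1.34  1.87  0.68  1.2   0.75] p [0.5219 0.0489 0.2263] F [-0.1 -1.  -4.9] T [ 0.125 -0.107  0.053] open 0.04718119502021736
jaw yaw 85.3 tilt(mm/100mm) [ 1.e-02 -9.e-02 -1.e+02] level fix rotvec deg [-0.05  0.01  0.  ]
meanT [ 0.083 -0.22  -0.013] sdz 0.043 F [ 1.  -0.5 -5.1]
t 11.12 q [ 0.8   0.58 -1.25  1.87  0.6   1.15  0.39] p [0.5218 0.0488 0.2257] F [ 0.1 -0.2 -4.2] T [ 0.051 -0.189  0.026] open 0.047231536716827865
jaw yaw 60.5 tilt(mm/100mm) [-1.3e-01  7.0e-02 -1.0e+02] level fix rotvec deg [ 0.   -0.08 -0.  ]
```

```bash
python3 -m jog '{"rotation":[[0,0,6],[0,0,6],[0,0,6],[0,0,6],[0,0,0],[0,0,0]],"slide":[[0,0,0.14],[0,0,0.14],[0,0,0.14],[0,0,0.14],[0,0,0],[0,0,0]],"jaw":[1,1,1,1,1,1]}' >/dev/null
python3 t.py
python3 -m jog '{"rotation":[[0,0,6],[0,0,6],[0,0,6],[0,0,6],[0,0,0],[0,0,0]],"slide":[[0,0,0.14],[0,0,0.14],[0,0,0.14],[0,0,0.14],[0,0,0],[0,0,0]],"jaw":[1,1,1,1,1,1]}' >/dev/null
python3 t.py
```

```text
meanT [ 0.054 -0.172 -0.002] sdz 0.035 F [ 0.7 -0.2 -5. ]
t 11.92 q [ 0.75  0.51 -1.15  1.87  0.52  1.1   0.02] p [0.5218 0.0487 0.2252] F [ 0.5 -1.3 -5.7] T [ 0.021 -0.093  0.033] open 0.04775633413353318
jaw yaw 35.7 tilt(mm/100mm) [  -0.26    0.25 -100.  ] level fix rotvec deg [-0.04 -0.2  -0.  ]
meanT [ 0.008 -0.166 -0.027] sdz 0.037 F [ 0.3 -0.5 -5.2]
t 12.72 q [ 0.69  0.46 -1.05  1.87  0.45  1.07 -0.34] p [0.5218 0.0487 0.2246] F [ 0.7 -0.4 -4.9] T [ 0.022 -0.165  0.044] open 0.047511468360323404
jaw yaw 11.0 tilt(mm/100mm) [  -0.37    0.41 -100.  ] level fix rotvec deg [-0.17 -0.27 -0.  ]
```

```bash
python3 -m jog '{"rotation":[[0,0,6],[0,0,6],[0,0,6],[0,0,6],[0,0,0],[0,0,0]],"slide":[[0,0,0.14],[0,0,0.14],[0,0,0.14],[0,0,0.14],[0,0,0],[0,0,0]],"jaw":[1,1,1,1,1,1]}' >/dev/null
python3 t.py
python3 -m jog '{"rotation":[[0,0,6],[0,0,6],[0,0,6],[0,0,6],[0,0,0],[0,0,0]],"slide":[[0,0,0.14],[0,0,0.14],[0,0,0.14],[0,0,0.14],[0,0,0],[0,0,0]],"jaw":[1,1,1,1,1,1]}' >/dev/null
python3 t.py; python3 -c "
from h import *
save(cam('wrist'),'w4.png')"
```

```text
meanT [ 0.002 -0.15   0.007] sdz 0.04 F [ 0.9 -0.6 -5.1]
t 13.52 q [ 0.62  0.42 -0.95  1.87  0.38  1.05 -0.72] p [0.5217 0.0487 0.2241] F [ 0.7 -0.2 -4.6] T [-0.03  -0.164  0.048] open 0.04750468666728017
jaw yaw -13.7 tilt(mm/100mm) [  -0.47    0.55 -100.  ] level fix rotvec deg [-0.34 -0.24 -0.  ]
meanT [-0.042 -0.146  0.004] sdz 0.024 F [ 0.4 -0.5 -4.8]
t 14.32 q [ 0.55  0.39 -0.85  1.88  0.33  1.03 -1.1 ] p [0.5217 0.0487 0.2235] F [-0.1 -0.3 -4.9] T [-0.021 -0.087  0.038] open 0.04767786848714794
jaw yaw -38.5 tilt(mm/100mm) [  -0.55    0.68 -100.  ] level fix rotvec deg [-0.49 -0.11  0.  ]
```

View pics/w4.png

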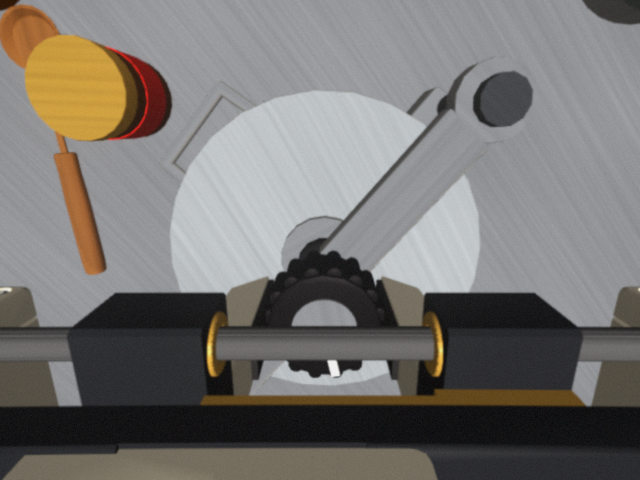

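The mark sits at (333,368), as it did before the stroke, so the knob turns with the jaws. No contact yet.

```bash
python3 -m jog '{"rotation":[[0,0,6],[0,0,6],[0,0,6],[0,0,6],[0,0,0],[0,0,0]],"slide":[[0,0,0.14],[0,0,0.14],[0,0,0.14],[0,0,0.14],[0,0,0],[0,0,0]],"jaw":[1,1,1,1,1,1]}' >/dev/null
python3 t.py
python3 -m jog '{"rotation":[[-0.4,0,6],[0,0,6],[0,0,6],[0,0,6],[0,0,0],[0,0,0]],"slide":[[0,0,0.14],[0,0,0.14],[0,0,0.14],[0,0,0.14],[0,0,0],[0,0,0]],"jaw":[1,1,1,1,1,1]}' >/dev/null
python3 t.py
```

```text
meanT [-0.06  -0.099 -0.002] sdz 0.034 F [ 0.4 -0.7 -4.9]
t 15.17 q [ 0.48  0.36 -0.76  1.88  0.28  1.02 -1.49] p [0.5216 0.0487 0.223 ] F [ 0.8 -1.  -4.5] T [-0.011 -0.145  0.034] open 0.047195329626408114
jaw yaw -63.3 tilt(mm/100mm) [  -0.6     0.78 -100.  ] level fix rotvec deg [-0.55  0.11  0.  ]
meanT [ 0.064 -0.048  0.009] sdz 0.043 F [ 0.1 -1.3 -4.4]
t 15.97 q [ 0.41  0.34 -0.67  1.88  0.24  1.   -1.9 ] p [0.5215 0.049  0.2224] F [-1.1 -0.3 -3.9] T [ 0.056 -0.063  0.036] open 0.047764437640608434
jaw yaw -88.0 tilt(mm/100mm) [  -0.38    0.28 -100.  ] level fix rotvec deg [-0.17  0.21 -0.  ]
```

```bash
sed -i 's/print("meanT"/print(np.array(T)[:,2].round(3)); print("meanT"/' t.py
python3 -m jog '{"rotation":[[0,0,6],[0,0,6],[0,0,6],[0,0,6],[0,0,0],[0,0,0]],"slide":[[0,0,0.14],[0,0,0.14],[0,0,0.14],[0,0,0.14],[0,0,0],[0,0,0]],"jaw":[1,1,1,1,1,1]}' >/dev/null
python3 t.py
```

```text
[-0.095 -0.061 -0.012 -0.065 -0.017  0.068]
meanT [ 0.09  -0.046 -0.03 ] sdz 0.052 F [ 0.1 -1.  -4.2]
t 16.77 q [ 0.35  0.33 -0.59  1.88  0.21  1.   -2.3 ] p [0.5216 0.0491 0.2219] F [ 0.8 -1.5 -4.9] T [ 0.086 -0.033  0.046] open 0.047317936867682056
jaw yaw -112.8 tilt(mm/100mm) [  -0.39    0.39 -100.  ] level fix rotvec deg [-0.12  0.29  0.  ]
```

```bash
python3 -m jog '{"rotation":[[0,0,0],[0,0,0],[0,0,0],[0,0,0],[0,0,0],[0,0,-7],[0,0,-7],[0,0,-7],[0,0,-7],[0,0,-7],[0,0,-7],[0,0,0]],"slide":[[0,0,0],[0,0,0],[0,0,0],[0,0,0],[0,0,0],[0,0,0],[0,0,0],[0,0,0],[0,0,0],[0,0,0],[0,0,0],[0,0,0]],"jaw":[-1,-1,-1,-1,-1,-1,-1,-1,-1,-1,-1,-1]}' >/dev/null; python3 t.py; python3 -c "
from h import *
st([.522,.0489,.222])"
```

```text
[ 0.034 -0.021 -0.056  0.014  0.022 -0.028]
meanT [ 0.037 -0.008 -0.006] sdz 0.032 F [ 0.4 -1.  -5. ]
t 18.07 q [ 0.46  0.36 -0.73  1.88  0.27  1.01 -1.6 ] p [0.5214 0.0492 0.2219] F [ 0.4  0.1 -4.7] T [ 0.032 -0.005  0.001] open 0.0921450481147671
jaw yaw -69.8 tilt(mm/100mm) [  -0.41    0.33 -100.  ] level fix rotvec deg [-0.26  0.15 -0.  ]
t 18.07 q [ 0.46  0.36 -0.73  1.88  0.27  1.01 -1.6 ] p [0.5214 0.0492 0.2219] F [ 0.4  0.1 -4.7] T [ 0.032 -0.005  0.001] open 0.0921450481147671
jaw yaw -69.8 tilt(mm/100mm) [  -0.41    0.33 -100.  ] level fix rotvec deg [-0.26  0.15 -0.  ]
slide mm [ 0.4  0.5 -0.1]
```

```bash
python3 -m jog '{"rotation":[[0,0,-7],[0,0,-7],[0,0,-7],[0,0,-7],[0,0,-7],[0,0,-7],[0,0,-7],[0,0,-7],[0,0,-7],[0,0,-7],[0,0,-7],[0,0,0]],"slide":[[0,0,0],[0,0,0],[0,0,0],[0,0,0],[0,0,0],[0,0,0],[0,0,0],[0,0,0],[0,0,0],[0,0,0],[0,0,0],[0,0,0]],"jaw":[-1,-1,-1,-1,-1,-1,-1,-1,-1,-1,-1,-1]}' >/dev/null
python3 -m jog '{"rotation":[[0,0,-7],[0,0,-7],[0,0,-7],[0,0,-7],[0,0,-7],[0,0,-7],[0,0,-7],[0,0,-7],[0,0,-7],[0,0,-7],[0,0,-7],[0,0,0]],"slide":[[0,0,0],[0,0,0],[0,0,0],[0,0,0],[0,0,0],[0,0,0],[0,0,0],[0,0,0],[0,0,0],[0,0,0],[0,0,0],[0,0,0]],"jaw":[-1,-1,-1,-1,-1,-1,-1,-1,-1,-1,-1,-1]}' >/dev/null
python3 -c "
from h import *
st([.522,.0489,.222]); c=cam('wrist'); save(c,'w5.png')
P=cloud(c); z=P[...,2]; k=P[(z>.225)&(z<.238)&(np.hypot(P[...,0]-.522,P[...,1]-.049)<.024)]; print('knob top z',len(k),np.median(k[:,2]))
cc=P[(z>.14)&(z<.17)&(np.hypot(P[...,0]-.522,P[...,1]-.049)<.025)]; print(len(cc),np.percentile(cc[:,2],[10,50,90]))"
```

```text
t 20.07 q [ 0.83  0.65 -1.33  1.87  0.68  1.19  0.77] p [0.5219 0.049  0.2221] F [ 0.9 -1.  -3.7] T [ 0.155 -0.178  0.   ] open 0.09183863556064863
jaw yaw 86.2 tilt(mm/100mm) [  -0.32   -0.37 -100.  ] level fix rotvec deg [-0.22 -0.17 -0.  ]
slide mm [-0.2 -0.1  0.1]
knob top z 6022 0.23029720889782704
852 [0.15483374 0.15567792 0.15664185]
```

```bash
python3 -m jog '{"rotation":[[0,0,0],[0,0,0],[0,0,0],[0,0,0],[0,0,0],[0,0,0],[0,0,0],[0,0,0],[0,0,0],[0,0,0]],"slide":[[0,0,0],[0,0,0],[0,0,0],[0,0,0],[0,0,0],[0,0,0],[0,0,0],[0,0,0],[0,0,0],[0,0,0]],"jaw":[1,1,1,1,1,1,1,1,1,1]}' >/dev/null; python3 t.py
python3 -m jog '{"rotation":[[0,0,6],[0,0,6],[0,0,6],[0,0,6],[0,0,0],[0,0,0]],"slide":[[0,0,0.14],[0,0,0.14],[0,0,0.14],[0,0,0.14],[0,0,0],[0,0,0]],"jaw":[1,1,1,1,1,1]}' >/dev/null; python3 t.py
python3 -m jog '{"rotation":[[0,0,6],[0,0,6],[0,0,6],[0,0,0],[0,0,0]],"slide":[[0,0,0.14],[0,0,0.14],[0,0,0.14],[0,0,0],[0,0,0]],"jaw":[1,1,1,1,1]}' >/dev/null; python3 t.py
```

```text
[ 0.039 -0.008 -0.049  0.028  0.035  0.054]
meanT [ 0.163 -0.155  0.016] sdz 0.035 F [ 0.3 -1.2 -4.6]
t 21.25 q [ 0.82  0.64 -1.32  1.87  0.68  1.19  0.74] p [0.5218 0.0492 0.2224] F [ 0.3 -1.4 -5.6] T [ 0.15  -0.159  0.046] open 0.0476114057168905
jaw yaw 84.7 tilt(mm/100mm) [  -0.29   -0.57 -100.  ] level fix rotvec deg [-0.34 -0.13  0.  ]
[-0.009  0.028 -0.056 -0.044 -0.017  0.03 ]
meanT [ 0.177 -0.226 -0.011] sdz 0.032 F [ 0.3 -0.8 -5.4]
t 22.05 q [ 0.78  0.57 -1.23  1.87  0.6   1.14  0.38] p [0.5219 0.0491 0.2219] F [-0.6 -1.5 -4.9] T [ 0.112 -0.223 -0.042] open 0.04741761298654931
jaw yaw 59.7 tilt(mm/100mm) [  -0.33   -0.45 -100.  ] level fix rotvec deg [-0.32 -0.03  0.  ]
[-0.021 -0.053 -0.056 -0.02   0.01   0.019]
meanT [ 0.096 -0.226 -0.02 ] sdz 0.028 F [ 0.3 -1.  -4.9]
t 22.77 q [ 0.74  0.53 -1.15  1.87  0.54  1.11  0.1 ] p [0.5219 0.0491 0.2214] F [ 0.9 -0.7 -3.5] T [ 0.086 -0.195  0.106] open 0.047624534641455774
jaw yaw 41.2 tilt(mm/100mm) [  -0.44   -0.3  -100.  ] level fix rotvec deg [-0.3  -0.04  0.  ]
```

```bash
cat > t2.py <<'E'
from h import *
n=8;T=[]
for i in range(n):
    s=get_state(); T.append(s["ft_torque"][2]); camera("wrist")
q=s["orientation"]; M=R.from_quat([*q[1:],q[0]]).as_matrix()
print(np.round(T,3),"meanTz",np.mean(T).round(3),"t",s["time"].__round__(2),"yaw",np.degrees(np.arctan2(M[1,1],M[0,1])).round(1),"q7",round(s["joint_positions"][6],2),"z",round(s["eef_pos"][2],4),"tilt",(M[:2,2]*100).round(2),"open",round(s["opening"],4),"F",np.round(s["contact_force"],1))
E
python3 -m jog '{"rotation":[[0,0,6],[0,0,6],[0,0,6],[0,0,0],[0,0,0]],"slide":[[0,0,0.14],[0,0,0.14],[0,0,0.14],[0,0,0],[0,0,0]],"jaw":[1,1,1,1,1]}' >/dev/null; python3 t2.py
python3 -m jog '{"rotation":[[0,0,6],[0,0,6],[0,0,6],[0,0,0],[0,0,0]],"slide":[[0,0,0.14],[0,0,0.14],[0,0,0.14],[0,0,0],[0,0,0]],"jaw":[1,1,1,1,1]}' >/dev/null; python3 t2.py
```

```text
[-0.061  0.012 -0.052  0.023  0.011  0.081  0.029  0.051] meanTz 0.012 t 23.53 yaw 22.8 q7 -0.17 z 0.221 tilt [-0.53 -0.18] open 0.0474 F [ 0.2 -1.1 -4.8]
[-0.023  0.037 -0.002  0.006  0.002  0.084  0.018  0.019] meanTz 0.018 t 24.35 yaw 4.1 q7 -0.45 z 0.2206 tilt [-0.58 -0.07] open 0.0472 F [ 0.2 -0.6 -5.4]
```

```bash
python3 -m jog '{"rotation":[[0,0,6],[0,0,6],[0,0,0],[0,0,0]],"slide":[[0,0,0.14],[0,0,0.14],[0,0,0],[0,0,0]],"jaw":[1,1,1,1]}' >/dev/null; python3 t2.py
python3 -m jog '{"rotation":[[0,0,6],[0,0,6],[0,0,0],[0,0,0]],"slide":[[0,0,0.14],[0,0,0.14],[0,0,0],[0,0,0]],"jaw":[1,1,1,1]}' >/dev/null; python3 t2.py
```

```text
[ 0.018 -0.073 -0.031 -0.028  0.037  0.016  0.078  0.044] meanTz 0.008 t 25.08 yaw -8.2 q7 -0.64 z 0.2204 tilt [-0.62 -0.  ] open 0.0473 F [-0.6 -1.  -5.1]
[-0.047 -0.048 -0.088 -0.022 -0.033  0.005  0.02   0.003] meanTz -0.026 t 25.82 yaw -20.5 q7 -0.83 z 0.2201 tilt [-0.67  0.04] open 0.0474 F [-0.6 -0.9 -4.8]
```

```bash
python3 -m jog '{"rotation":[[0,0,6],[0,0,6],[0,0,0],[0,0,0]],"slide":[[0,0,0.14],[0,0,0.14],[0,0,0],[0,0,0]],"jaw":[1,1,1,1]}' >/dev/null; python3 t2.py
python3 - <<'E'
from h import *
c=cam("wrist"); im=c["color"].astype(int); 
for n,a in (("w3",cv2.imread("pics/w3.png")[:,:,::-1]),("w5",cv2.imread("pics/w5.png")[:,:,::-1]),("w4",cv2.imread("pics/w4.png")[:,:,::-1]),("now",c["color"])):
    r=a[240:385,255:385].astype(int); m=(r.min(2)>215); v,u=np.nonzero(m); print(n,len(u),u.mean()+255 if len(u) else 0,v.mean()+240 if len(v) else 0)
save(c,"w6.png")
P=cloud(c); z=P[...,2]; k=P[(z>.222)&(z<.238)&(np.hypot(P[...,0]-.522,P[...,1]-.049)<.02)]; print('knob top z',len(k),np.median(k[:,2]))
E
```

```text
[-0.088 -0.085 -0.069 -0.051 -0.019 -0.015 -0.038  0.041] meanTz -0.04 t 26.55 yaw -32.8 q7 -1.02 z 0.2199 tilt [-0.7   0.09] open 0.0472 F [ 0.8 -1.1 -4.8]
w3 79 323.0126582278481 367.65822784810126
w5 131 329.2824427480916 288.89312977099235
w4 116 333.4568965517241 368.08620689655174
now 171 327.8070175438596 289.0643274853801
knob top z 3930 0.2280829031770955
```

```bash
python3 -m jog '{"rotation":[[0,0,5],[0,0,5]],"slide":[[0,0,0.1],[0,0,0.1]],"jaw":[1,1]}' >/dev/null; python3 t2.py
python3 -m jog '{"rotation":[[0,0,5],[0,0,5]],"slide":[[0,0,0.1],[0,0,0.1]],"jaw":[1,1]}' >/dev/null; python3 t2.py
```

```text
[ 0.135 -0.105 -0.104 -0.1   -0.087 -0.079 -0.089 -0.036] meanTz -0.058 t 27.17 yaw -42.7 q7 -1.18 z 0.2197 tilt [-0.71  0.1 ] open 0.0476 F [ 0.6 -0.9 -4.9]
[ 0.144 -0.212 -0.078 -0.065 -0.073 -0.128 -0.132 -0.038] meanTz -0.073 t 27.73 yaw -52.5 q7 -1.33 z 0.2195 tilt [-0.73  0.13] open 0.0471 F [-0.3 -0.4 -4.8]
```

```bash
python3 -m jog '{"rotation":[[0,0,5],[0,0,5],[0,0,5],[0,0,5]],"slide":[[0,0,0.1],[0,0,0.1],[0,0,0.1],[0,0,0.1]],"jaw":[1,1,1,1]}' >/dev/null; python3 t2.py
```

```text
[ 0.177 -0.135 -0.125 -0.172 -0.144 -0.142 -0.109 -0.051] meanTz -0.088 t 28.47 yaw -72.6 q7 -1.65 z 0.2191 tilt [-0.77  0.17] open 0.0474 F [-1.3 -0.7 -3.9]
```

```bash
python3 -m jog '{"rotation":[[0,0,5],[0,0,5],[0,0,5],[0,0,5]],"slide":[[0,0,0.1],[0,0,0.1],[0,0,0.1],[0,0,0.1]],"jaw":[1,1,1,1]}' >/dev/null; python3 t2.py
python3 -m jog '{"rotation":[[0,0,5],[0,0,5]],"slide":[[0,0,0.1],[0,0,0.1]],"jaw":[1,1]}' >/dev/null; python3 t2.py
```

```text
[ 0.247 -0.157 -0.104 -0.177 -0.152 -0.158 -0.136 -0.103] meanTz -0.093 t 29.2 yaw -92.7 q7 -1.97 z 0.2188 tilt [-0.79  0.2 ] open 0.047 F [-0.2 -1.6 -4.2]
[ 0.238 -0.164 -0.169 -0.142 -0.093 -0.128 -0.117 -0.065] meanTz -0.08 t 29.77 yaw -102.5 q7 -2.13 z 0.2186 tilt [-0.8   0.23] open 0.0473 F [-0.7 -0.7 -3.9]
```

The torque has climbed steadily past yaw -10° or so. It agrees with the lid height from depth and with the most the gap can be, so the knob is now about 90° past touch. I'll release and back off upward.

```bash
python3 -m jog '{"rotation":[[0,0,0],[0,0,0],[0,0,0],[0,0,0],[0,0,0],[0,0,0],[0,0,0],[0,0,0],[0,0,0],[0,0,0],[0,0,0],[0,0,0]],"slide":[[0,0,0],[0,0,0],[0,0,0],[0,0,0],[0,0,0],[0,0,0],[0,0,-5],[0,0,-15],[0,0,-20],[0,0,-20],[0,0,-10],[0,0,0]],"jaw":[-1,-1,-1,-1,-1,-1,-1,-1,-1,-1,-1,-1]}'
python3 - <<'E'
from h import *
st(); c=cam("wrist"); save(c,"w7.png")
P=cloud(c); z=P[...,2]; k=P[(z>.222)&(z<.238)&(np.hypot(P[...,0]-.522,P[...,1]-.049)<.02)]; print('knob top',len(k),np.median(k,0))
E
```

```text
time: 30.82
eef_pos: [0.5213, 0.0489, 0.291]
orientation: [-0.001, 0.994, -0.107, -0.006]
contact_force: [-0.3, 0.3, -5.5]
opening: 0.0918
t 30.82 q [ 0.39  0.26 -0.63  1.8   0.16  1.15 -2.07] p [0.5213 0.0489 0.291 ] F [-0.3  0.3 -5.5] T [0.129 0.008 0.005] open 0.09181366063887472
jaw yaw -102.2 tilt(mm/100mm) [ -1.14   0.25 -99.99] level fix rotvec deg [-0.    0.67 -0.  ]
knob top 3397 [0.52271673 0.04882978 0.2267392 ]
```

View pics/w7.png

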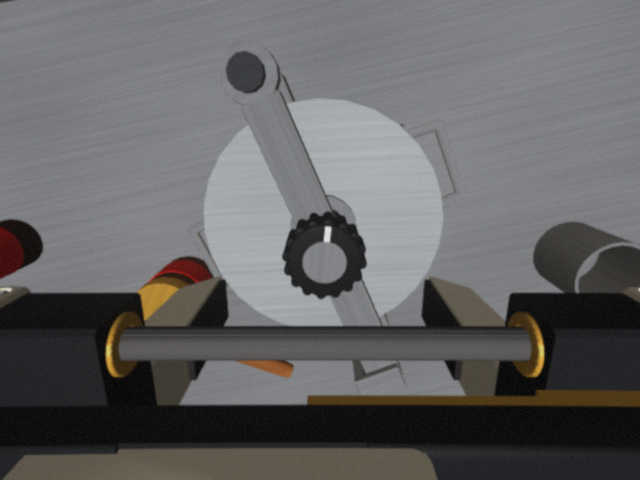

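The bar is in the catch, with its free end at (375,365), and the mark at (327,233) fits 388° of total turn. The drop of the lid since the start gives a direct check on how far the seal is compressed.

```bash
cat > m2.py <<'E'
from h import *
c=cam("wrist"); P=cloud(c); z=P[...,2]; d=np.hypot(P[...,0]-.520,P[...,1]-.049)
for lo,hi,a,b,n in ((.147,.162,0,.026,"centre"),(.14,.153,.045,.085,"lid flat"),(.186,.194,0,.2,"bar top"),(.222,.238,0,.02,"knob")):
    k=z[(z>lo)&(z<hi)&(d>=a)&(d<b)]; print(n,len(k),np.median(k).round(5) if len(k) else "")
c=cam("top"); P=cloud(c); z=P[...,2]; q=P[(z>.184)&(z<.196)&(np.hypot(P[...,0]-.42,P[...,1]-.03)<.06)]; print("free end",len(q),np.median(q,0) if len(q) else "")
E
python3 m2.py
python3 -c "
from h import *
import pickle
c=pickle.load(open('top.pkl','rb')); P=cloud(c); z=P[...,2]; d=np.hypot(P[...,0]-.520,P[...,1]-.049)
print('top cam before: centre',np.median(z[(d<.018)&(z<.17)]),'flat',np.median(z[(d>.045)&(d<.085)&(z<.17)&(z>.13)]))
c=cam('scene'); save(c,'scene2.png'); c0=pickle.load(open('scene.pkl','rb'))
for C in (c0,c):
    P=cloud(C); z=P[...,2]; d=np.hypot(P[...,0]-.520,P[...,1]-.049); k=z[(d>.06)&(d<.085)&(P[...,1]>.04)&(z<.165)&(z>.135)]; print('scene flat',len(k),np.median(k))
"
```

```text
centre 405 0.15397
lid flat 20906 0.14763
bar top 8703 0.18968
knob 3357 0.22673
free end 0 
top cam before: centre 0.15472630625375672 flat 0.1486384327771737
scene flat 553 0.14957341887019515
scene flat 432 0.1479071527386998
```

View pics/scene2.png

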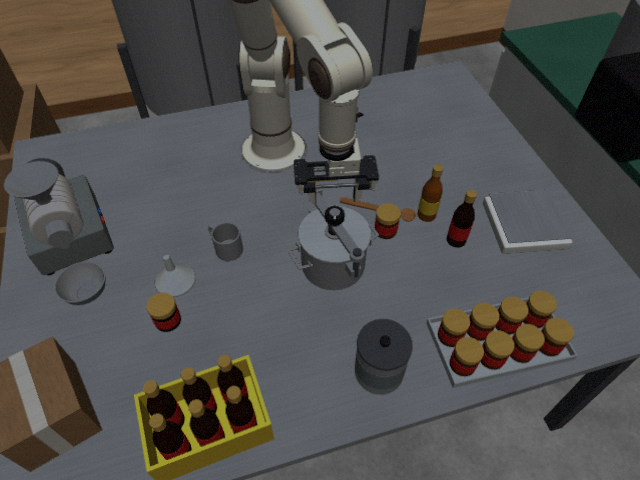

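The lid has sunk 1.6 to 1.7 mm in two cameras. That is about 75° of turn taken up by the seal alone, inside the 53–130° window, and the jars, bottles and cup stand as before. Handing in.

```bash
python3 -c "
from station import sign_off
print(sign_off())"
```

```text
the job is handed in; nothing more can be done
None
```

I swung the bar home, turned the knob down in two clockwise strokes to an estimated quarter turn or so past touch, let go, backed off upward and handed the job in at about 31 s of the 72 s allowed. No verdict came back.

**Bar:** It hit a hard stop: about 15 N of push moved it under 1 mm. The wrist pictures show its end inside the catch. The bar angle came out at 10 to 12° by different methods, against about 9 to 10° expected from the pot and catch. That is close to the 2.9° tolerance at worst. My last attempt to measure the free end from the top camera found no points, because the arm was in the way.

**Knob:** The white mark confirmed it turned with the jaws, about 388° in all. I judged touch to be near 288 to 300°, which puts it about 90 to 100° past. The lid sank 1.6 to 1.7 mm in both the wrist and scene depth. The seal alone accounts for about 75°, so this is lower than the turn count but still inside the 53 to 130° window.

**Torque:** This was the weakest check. It was noisy, the held readings came out with the opposite sign to the turning ones, and they levelled off over the last 20°. Only the turning torque rose as expected, from about 0.14 to 0.24 N m. The foot's force itself was never measured.

**Bench:** The jars, bottles, cup, funnel and spoon look unmoved in the last scene picture; I did not measure their positions.

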